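# Swap the robot cars on the test stand and arm the bench

### The job

The red robot car on the test stand has passed: put the next car, the blue one waiting in the white tray, on the stand in its place, and the red one in the tray (the places are too small for two, so park one car on the bench meanwhile); set each down gently, centred and square to its place. Only then lift the orange safety cover of the switch box, flip the toggle under it fully over to the far side (on) and close the cover fully. Leave everything else on the bench where it is.

Things in the scene. Friction and masses are not known exactly. Their poses are not given: they have to be found in the camera images.
- red_car_centre (a point): Red robot car: 155 mm long (x), 122 wide (y), 100 high, 0.3-0.55 kg; wheels do not turn. Point: its centre, 50 mm above the wheels' underside; x to the nose, z up. Grip the solid battery box amid its deck: 66 mm long, 50 wide (grip across y), from 4 mm (deck top) to 50 mm (car top) above the point. Belly 130 by 54 mm, flat, 28 mm below the point. Starts on the stand, nose along the stand's x.
- blue_car_centre (a point): Blue robot car, same shape, point and mass range as the red one. Both: deck 152 by 64 mm; black wheels 65 mm in diameter, axles 45 mm ahead of and behind the point, 34 to 60 mm either side of the middle, tops 15 mm above the point; sonar board at the nose, x 66 to 76 mm, rising 26 mm above the point. Starts in the tray, roughly centred, nose along the tray's x.
- stand_top (a point): Test stand, fixed: grey plate 190 (x) by 140 by 10 mm with a black pedestal in its middle, 100 (x) by 50 mm, top 42 mm above the bench. Point: centre of the pedestal's top; x the long axis, z up. A car lies on it on its belly (car point 28 mm above this one), long axes parallel, wheels straddling the pedestal (9 mm free each side), 10 mm clear of the plate.
- tray_floor (a point): White tray, fixed: 196 (x) by 160 (y) mm outside, 25 mm high, walls and floor 4 mm. The point is the centre of the inner floor; x is the tray's long axis, z up. A car stands in it on its wheels (car point 50 mm above this point), long axes parallel.
- cover_bar (a point): Middle of the steel handle bar of the orange see-through safety cover; moves with the cover. The bar is round, 11 mm thick, 80 mm long, parallel to the hinge (this point's y), 42 mm in front of the cover's front face on two thin posts 34 mm either side of its middle. The cover is a hood 90 mm long, 96 wide, 52 high.
- cover_hinge (a point): Middle of the cover's hinge line, fixed on the switch box; x from the box's near to its far side, y along the hinge, z up. Closed, the bar is 132 mm in -x and 46 mm above this point; opening, it rises and swings over towards +x about the hinge. The grey box (130 by 120, 50 mm high) is fixed, its centre 45 mm in -x, its top 2 mm below this point.
- cover (a joint): Angle of the safety cover: 0 closed, 1.57 upright, 1.8 fully back. A friction hinge (0.11 N m): it stays where it is left, but about 1 N at the bar moves it, so fingers brushing it on leaving can drag it.
- toggle_tip (a point): Red ball (16 mm) at the tip of the toggle under the cover; the toggle is a steel bat, 36 mm from pivot to ball. The pivot is on the box top, 49 mm in -x of the cover's hinge and level with it. Axes as the box at toggle 0.
- toggle (a joint): Angle of the toggle: 0 off (leaning 0.4 rad to the robot's side, -x of the box), 0.8 on (leaning as far to the far side). It stays where it is left; about 0.05 N m moves it.
- bottle: Bystander, not to be disturbed: clear water bottle, green cap, 64 mm diameter, 200 mm tall, upright; point at the centre of its underside.
- flux_jar: Bystander, not to be disturbed: amber jar, black lid, 60 mm diameter, 110 mm tall, upright; point at the centre of its underside.
- meter: Bystander, not to be disturbed: yellow multimeter lying flat, 140 (x) by 72 (y) by 38 mm; point at the centre of its underside.
- spool: Bystander, not to be disturbed: blue solder spool on end, 64 mm diameter, 50 mm high; point at the centre of its underside.
- driver: Bystander, not to be disturbed: red screwdriver lying flat, 180 mm long (x, handle to -x), near the robot; point near the middle of its length.
- parts_bin: Bystander, not to be disturbed: empty white bin 80 by 80 by 55 mm, near the robot; point at the centre of its underside.

How it is judged (in metres and radians):
On the way, in this order (a step that is already met when the one before it is completed fails the run):
1. both cars are swapped: the blue one rests on the stand's pedestal, the red one stands in the tray, both released, with the toggle still off and the cover still down (horizontal distance between blue_car_centre and stand_top below 0.015 m and angle between the x axis of blue_car_centre and the x axis of stand_top, either way round below 0.15 rad and angle between each of blue_car_centre, red_car_centre's own z axis and vertical below 0.08 rad and z of blue_car_centre in the frame of stand_top between 0.023 and 0.033 m and linear speed of each of blue_car, red_car below 0.02 m/s and contact force between each of blue_car, red_car and the fingers below 0.3 N and horizontal distance between red_car_centre and tray_floor below 0.02 m and angle between the x axis of red_car_centre and the x axis of tray_floor, either way round below 0.2 rad and z of red_car_centre in the frame of tray_floor between 0.045 and 0.055 m and value of joint each of toggle, cover below 0.3 rad), for 0.2 s.
2. the safety cover is lifted past 1 rad (value of joint cover above 1 rad), for 0.1 s.
3. the toggle is flipped on (past 0.65 of 0.8 rad) with the cover still up (value of joint toggle above 0.65 rad and value of joint cover above 0.8 rad), for 0.1 s.
4. the cover is closed again (below 0.08 rad) (value of joint cover below 0.08 rad), for 0.1 s.
At the end, for the whole second after the job is handed in: Blue car at rest on the pedestal within 15 mm and 0.15 rad of centred and square; red car at rest in the tray within 20 mm and 0.2 rad; both level (0.08 rad), seated within 5 mm of resting height, released; toggle on (above 0.65 rad), cover closed (below 0.08 rad) (horizontal distance between blue_car_centre and stand_top below 0.015 m and angle between the x axis of blue_car_centre and the x axis of stand_top, either way round below 0.15 rad and angle between each of blue_car_centre, red_car_centre's own z axis and vertical below 0.08 rad and z of blue_car_centre in the frame of stand_top between 0.023 and 0.033 m and linear speed of each of blue_car, red_car below 0.02 m/s and contact force between each of blue_car, red_car and the fingers below 0.3 N and horizontal distance between red_car_centre and tray_floor below 0.02 m and angle between the x axis of red_car_centre and the x axis of tray_floor, either way round below 0.2 rad and z of red_car_centre in the frame of tray_floor between 0.045 and 0.055 m and value of joint toggle above 0.65 rad and value of joint cover below 0.08 rad); the robot touches nothing.
It fails at once if a bystander (bottle, jar, multimeter, spool, screwdriver, bin) is pushed more than 30 mm from its place (distance of any of bottle, flux_jar, meter, spool, driver, parts_bin from where it was at the start of the episode above 0.03 m).
It fails at once if a standing bystander is knocked over (angle between any of bottle, flux_jar, meter, spool, parts_bin's own z axis and vertical above 0.5 rad).
It fails at once if a car is tipped by more than about 30 degrees (angle between any of red_car_centre, blue_car_centre's own z axis and vertical above 0.5 rad).
It fails at once if a car is dropped or thrown (faster than 0.7 m/s with the gripper not touching it) ((linear speed of red_car above 0.7 m/s and contact force between red_car and the fingers below 0.1 N) or (linear speed of blue_car above 0.7 m/s and contact force between blue_car and the fingers below 0.1 N)).
It also fails if it takes over 72 s, if anything falls off the work surface, if the arm or the gripper's body presses on something with over 40 N, if the wrist force passes 120 N, or if a joint passes its speed limit or range.

### The arm

A 6-joint arm with a two-finger parallel gripper is mounted at the origin on the work surface. World frame = base frame: x ahead of the robot, y to its left, z up, the work surface at z = 0. Lengths are in mm, angles in rad, forces in N, time in s.
With the tool pointing down it reaches from about 250 to 800 mm from the base axis. Payload 3.9 kg.
Tool frame: the origin (TCP) lies midway between the tips of the shut fingers; the grasp point (between the pads) lies 19 mm behind it; z points along the fingers, y is the line along which they close (so a half turn about z gives the same grasp; the last joint's range is limited). The gripper opens to 85 mm and grips with 20 to 120 N. Pads are 22 mm wide; open, the fingers measure 114 mm over their backs; the gripper's body (76 mm by 85 mm) begins 54 mm behind the grasp point. The pads swing forward as they close: fully open they stand 13 mm farther back than shut.
Start: joints at [-1.201, 0.26, -0.138, 1.173, 0, 1.571], TCP at [189.745, -489.502, 231.304] pointing down, gripper open.
Joint ranges: [-2.78, 2.78], [-0.83, 1.72], [-1.28, 1.37], [-1.9, 2.12], [-1.57, 1.48], [-3.14, 3.14]. Speed limits (rad/s): [2.57, 2.57, 3.14, 3.14, 3.14, 3.14].

### API

Orientations are given as a 3x3 rotation matrix whose columns are the frame's x, y, z axes.
In Python, from plant import observe, camera, calibration, finish_job gives the robot as it stands.
- The arm moves only by the shell command python3 -m crank 'ROWS' [FORCE]. ROWS is JSON, a list of rows, each a list of 3 entries, a list of its own where there are three numbers: the shift along the world's x, y, z in units of 50 mm (1.0 is 50 mm), then the turn, a rotation vector about the world's x, y, z in units of 5 degrees (1.0 is 5 degrees), then the opening in per cent of the stroke, from 0 (shut) to 100 (fully open). In form: [[[tx, ty, tz], [wx, wy, wz], claw], ...]. A call has 1 to 20 rows; each row is the pose to reach, as a shift and turn from the pose commanded when the call began; what a row does not reach only later rows make up. A row lasts 1/10 s, in which the tool goes at most 50 mm and 8.59 degrees, less where a joint would pass 70% of its speed; a pose out of reach is approached as far as the arm can. A call with a gripper value outside its range is refused whole. The fingers move at their own pace and stop on an object; FORCE is the grip in N (left out, the last holds). Time passes only in rows, so rows that repeat a pose let the fingers close. It gives the time, the measured TCP pose, the force and the opening at its end, in the units of the state.
- observe(): the state, without advancing time (a new reading comes with each control period).
- camera(name): name is "scene" or "top"; returns the picture (400x640x3 uint8, red, green, blue); there is no depth.
- calibration(name): a dict with "vertical_fov" (degrees; the focal length in pixels is half the picture's height over the tangent of half this angle, whatever the lens; pixels are square), "cx", "cy" (the principal point, pixels), "R" (3x3) and "t" (3): a world point X has camera coordinates R X + t. Camera axes: x right, y down, z forward; pixel columns grow to the right and rows downward; lengths in mm; the calibration is good to about 2 mm. A picture is of the moment at which its call begins. calibration takes no time and is no camera call.
- finish_job(): hands the job in, once; it reports no verdict.
The state is a dict: "clock": time; "q": joint angles; "qd": joint speeds; "tau": joint torques, N m; "tool_pos": TCP position; "tool_rot": TCP orientation; "contact_force": force on the tool from outside, world axes, zero at the start; "moment": the same for the moment, N m; "finger_gap": opening from 0.0 (shut) to 1.0 (fully open).
Only numpy, scipy, OpenCV 4.12 (cv2) and the standard library are available. Lean on these libraries where they do the work, as an engineer would, in place of code of your own. Each camera call takes 0.05 s, during which the arm holds its last target. There are 200 camera calls.

## Working session

There is one attempt and no reset: what is moved stays moved. The work goes in short steps, Python scripts to look and compute and a shell command to move; the robot and the scene stay as the last step left them, time stands still between calls to the robot, and variables do not carry over. Pictures are saved under pics/ and viewed, on a budget of 10 in all, crops included, one or two more only if the job needs it, and the job is handed in when it is done.

```bash
mkdir -p pics; ls; python3 - <<'E'
from plant import *
import cv2, numpy as np
for n in("scene","top"):
    im=camera(n); np.save(f"pics/{n}0.npy",im); cv2.imwrite(f"pics/{n}0.png",im[:,:,::-1]); print(n,calibration(n))
s=observe(); print(s['clock'],s['tool_pos'],s['tool_rot'],s['finger_gap'])
E
```

```text
pics
scene {'vertical_fov': 50.3992505811225, 'cx': 320.8311569934104, 'cy': 199.99343424713504, 'R': array([[ 0.00608791,  0.99991859,  0.01121397],
       [ 0.81040568,  0.00163635, -0.58586684],
       [-0.5858375 ,  0.01265457, -0.81032974]]), 't': array([ -18.62561948, -346.9071493 , 1288.13153912])}
top {'vertical_fov': 42.385759041056914, 'cx': 317.9507054200064, 'cy': 204.3006475794182, 'R': array([[ 0.00769643, -0.99995056, -0.00629676],
       [-0.9841102 , -0.00645715, -0.17744131],
       [ 0.17739188,  0.00756237, -0.98411124]]), 't': array([   5.47922146,  499.26154296, 1219.63673339])}
0.1 [ 189.5455947  -488.93309116  230.54470904] [[ 9.32397149e-01  3.61434854e-01 -6.33956667e-04]
 [ 3.61435410e-01 -9.32395672e-01  1.65969118e-03]
 [ 8.77178804e-06 -1.77662572e-03 -9.99998422e-01]] 0.9949971955762017
```

View pics/top0.png

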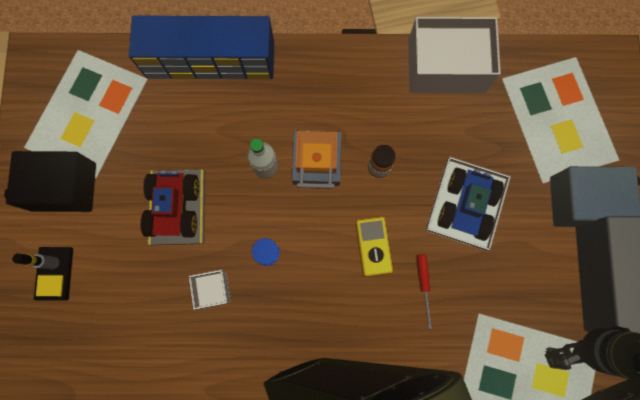

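View pics/scene0.png

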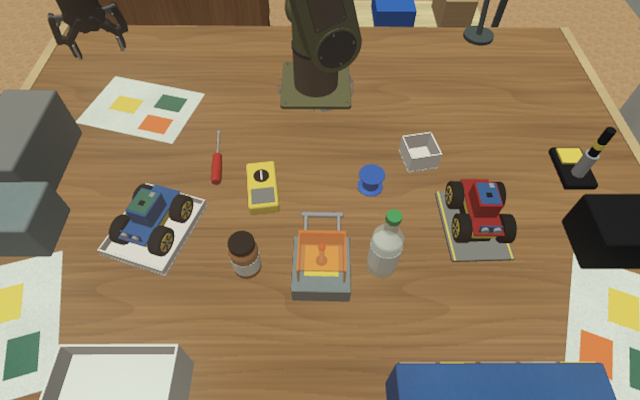

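Top view: red car on its stand at about (173,205), blue car in the tray at (470,203), switch box at (317,158). The bottle (262,158) and jar (381,160) stand on either side of the box. The scene view agrees. Next I'll zoom in.

```bash
python3 - <<'E'
import cv2, numpy as np
T=np.load("pics/top0.npy");S=np.load("pics/scene0.npy")
def c(im,x,y,w=80,h=90): return cv2.resize(im[y:y+h,x:x+w],(265,298),interpolation=cv2.INTER_CUBIC)
a=np.hstack([c(T,135,160),c(T,280,118),cv2.resize(T[150:262,420:520],(265,298),interpolation=cv2.INTER_CUBIC)])
b=np.hstack([c(S,435,170),c(S,282,208),cv2.resize(S[160:283,95:210],(265,298),interpolation=cv2.INTER_CUBIC)])
o=np.vstack([a,b]);o=np.clip(o.astype(float)*1.5,0,255).astype(np.uint8)
cv2.imwrite("pics/z1.png",o[:,:,::-1])
E
```

```text
(no output)
```

View pics/z1.png

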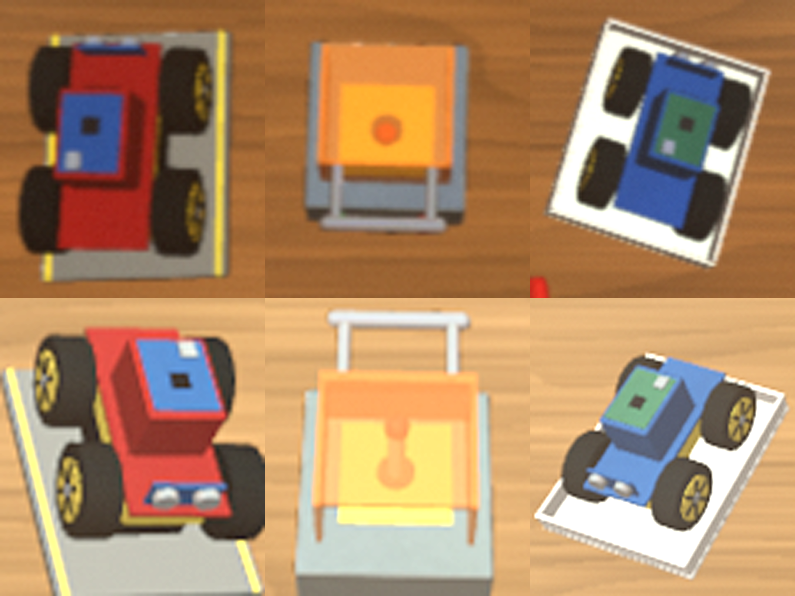

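```bash
cat > h.py <<'E'
import numpy as np, cv2
from plant import *
from scipy.optimize import least_squares
CAL={n:calibration(n) for n in("top","scene")}
def proj(n,X):
    c=CAL[n]; f=200/np.tan(np.radians(c['vertical_fov']/2))
    p=np.atleast_2d(X)@c['R'].T+c['t']; return p[:,:2]/p[:,2:]*f+[c['cx'],c['cy']]
def ray(n,uv,z):
    c=CAL[n]; f=200/np.tan(np.radians(c['vertical_fov']/2))
    d=c['R'].T@[(uv[0]-c['cx'])/f,(uv[1]-c['cy'])/f,1]; C=-c['R'].T@c['t']; return C+d*(z-C[2])/d[2]
def W(p,L):
    L=np.atleast_2d(np.array(L,float)); c,s=np.cos(p[2]),np.sin(p[2])
    return np.c_[p[0]+c*L[:,0]-s*L[:,1],p[1]+s*L[:,0]+c*L[:,1],L[:,2]]
def fit(obs,p0): # obs: (cam,(u,v),(lx,ly,z))
    g=lambda p:np.concatenate([proj(n,W(p,l))[0]-uv for n,uv,l in obs])
    r=least_squares(g,p0,loss='soft_l1',x_scale=[10,10,.1]); return r.x,r.fun.reshape(-1,2)
E
cat > f.py <<'E'
from h import *
t=lambda o,s:(lambda u,v:(o[0]+u*s[0]-.5+s[0]/2,o[1]+v*s[1]-.5+s[1]/2))
k=(.302,.302); rt=t((135,160),k); rs=t((435,170),k); bt=t((280,118),k); bs=t((282,208),k)
yt=t((420,150),(.377,.376)); ys=t((95,160),(.434,.413))
q=lambda a,b,z:[(a,b,z),(a,-b,z),(-a,-b,z),(-a,b,z)] # top view: TL,TR,BR,BL
def run(name,obs,p0):
    p,r=fit(obs,p0); print(name,p.round(3),'\n',r.round(1).tolist())
P=q(95,70,10)
run('stand',[("top",rt(229,33),P[1]),("top",rt(228,275),P[2]),("top",rt(43,280),P[3]),("scene",rs(8,72),P[2])],[450,350,0])
D=q(76,32,74);B=(0,0,120)
run('red',[("top",rt(70,42),D[0]),("top",rt(160,42),D[1]),("top",rt(148,248),D[2]),("top",rt(57,248),D[3]),("top",rt(90,133),B),("scene",rs(178,79),B)],[450,350,0])
P=q(98,80,25)
run('tray',[("top",yt(78,18),P[0]),("top",yt(239,71),P[1]),("top",yt(184,266),P[2]),("top",yt(17,212),P[3]),("scene",ys(5,217),P[1]),("scene",ys(160,273),P[0]),("scene",ys(257,96),P[3])],[450,-350,-.3])
D=q(76,32,58);B=(0,0,104)
run('blue',[("top",yt(127,52),D[0]),("top",yt(155,230),D[2]),("top",yt(85,208),D[3]),("top",yt(154,126),B),("scene",ys(112,102),B)],[450,-350,-.3])
P=[(65-45,60,50),(65-45,-60,50),(-110,-60,50),(-110,60,50)]
run('hinge',[("top",bt(45,43),P[0]),("top",bt(202,46),P[1]),("scene",bs(33,280),P[1]),("scene",bs(228,280),P[0]),("scene",bs(40,97),P[2]),("scene",bs(222,97),P[3]),("top",bt(57,223),(-132,40,98)),("top",bt(179,226),(-132,-40,98)),("scene",bs(65,20),(-132,-40,98)),("scene",bs(203,21),(-132,40,98))],[550,0,0])
for n,uv,z in [("bottle cap",(257,145),200),("bottle base",(266,170),0),("jar",(382,153),110),("spool",(265,251),50),("meter",(374,246),38),("bin",(209,289),55),("drv top",(423,256),10),("drv tip",(430,327),5)]: print(n,ray("top",uv,z).round(0))
E
python3 f.py
```

```text
stand [4.98957e+02 3.67989e+02 3.60000e-02] 
 [[0.1, -1.1], [-0.4, -0.0], [-0.8, 0.1], [-3.0, -0.7]]
red [4.94727e+02 3.69979e+02 1.00000e-03] 
 [[0.3, -0.2], [-0.6, -0.1], [-0.3, 0.0], [0.2, -0.1], [-0.3, -0.4], [-0.7, -0.9]]
tray [ 5.10817e+02 -3.64188e+02 -3.21000e-01] 
 [[-0.9, -0.5], [-0.2, -0.6], [-0.4, 0.0], [-0.2, -0.6], [0.2, -0.2], [-1.7, -2.3], [-0.9, -0.6]]
blue [ 5.05699e+02 -3.64778e+02 -2.86000e-01] 
 [[-0.6, -0.5], [-0.4, -0.8], [-0.0, -0.2], [0.2, 1.0], [-0.9, -1.2]]
hinge [ 6.68011e+02  1.40140e+01 -1.30000e-02] 
 [[-0.5, -1.3], [-0.1, -1.3], [-1.0, -1.3], [0.4, -0.6], [-0.2, -2.2], [0.2, -1.5], [1.3, -0.4], [-1.7, -0.6], [1.3, 0.4], [-2.4, 0.5]]
bottle cap [602. 142. 200.]
bottle base [596. 144.  -0.]
jar [ 612. -142.  110.]
spool [383. 135.  50.]
meter [ 398. -128.   38.]
bin [292. 265.  55.]
drv top [ 377. -251.   10.]
drv tip [ 206. -264.    5.]
```

```bash
cat > ov.py <<'E'
from h import *
def box(p,a,b,z): return W(p,[(a,b,z),(a,-b,z),(-a,-b,z),(-a,b,z)])
st=[499,368,.02];red=[494.7,370,0];tr=[511,-364.2,-.321];bl=[505.7,-364.8,-.286];hg=[668,14,-.013]
hb=W(hg,[(0,0,0)])[0]
def shapes():
    c=hg[2];ctr=W(hg,[(-45,0,0)])[0]
    bx=[ctr[0],ctr[1],c]
    return [box(st,95,70,10),box(st,50,25,42),box(red,33,25,120),box(tr,98,80,25),box(tr,94,76,4),box(bl,33,25,104),box(bl,76,32,58),box(bx,65,60,50),W(hg,[(-132,40,98),(-132,-40,98)])]
def draw(n,im,S,crop,k):
    x,y,w,h=crop
    o=cv2.resize(im[y:y+h,x:x+w],(w*k,h*k),interpolation=cv2.INTER_CUBIC)
    o=np.clip(o*1.4,0,255).astype(np.uint8).copy()
    for s in S: cv2.polylines(o,[np.round((proj(n,s)-[x,y]+.5)*k).astype(int)],True,(0,255,0),1)
    return o
E
python3 - <<'E'
from ov import *
T=np.load("pics/top0.npy");S=np.load("pics/scene0.npy")
s=shapes();k=3
r1=[draw("top",T,s,c,k) for c in((135,160,80,95),(285,120,70,95),(425,155,95,95))]
r2=[draw("scene",S,s,c,k) for c in((435,168,80,100),(285,205,70,100),(95,170,115,100))]
f=lambda r:cv2.copyMakeBorder(np.hstack(r),0,0,0,800-sum(i.shape[1] for i in r),cv2.BORDER_CONSTANT)
cv2.imwrite("pics/z2.png",np.vstack([f(r1),f(r2)])[:,:,::-1])
E
```

```text
(no output)
```

View pics/z2.png

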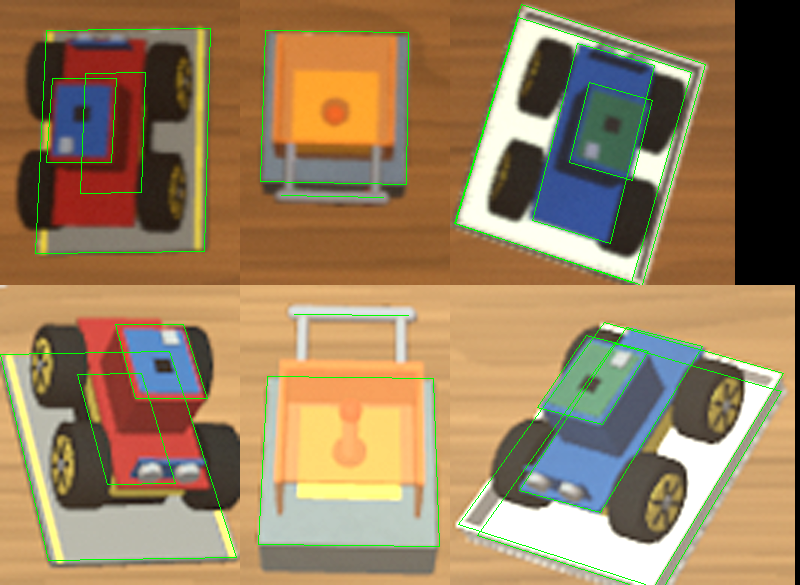

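The overlay fits both cars, the tray, the stand and the box to within about 2 mm, so I'll start with the blue car because it is nearer.

```bash
python3 -m crank '[[[3,1.2,0],[0,0,-3.5],100],[[6.32,2.49,0],[0,0,-7.52],100],[[6.32,2.49,0],[0,0,-7.52],100],[[6.32,2.49,0],[0,0,-7.52],100],[[6.32,2.49,0],[0,0,-7.52],100],[[6.32,2.49,0],[0,0,-7.52],100],[[6.32,2.49,0],[0,0,-7.52],100],[[6.32,2.49,-0.5],[0,0,-7.52],100],[[6.32,2.49,-1.2],[0,0,-7.52],100],[[6.32,2.49,-1.2],[0,0,-7.52],100],[[6.32,2.49,-1.2],[0,0,-7.52],100]]'; python3 - <<'E'
from h import *
o=observe();print(o['q'],o['tool_rot'][:,0],o['contact_force'])
E
```

```text
clock: 1.2
tool_pos: [504.9, -364.5, 170.7]
tool_rot: [[0.959, -0.283, -0.002], [-0.283, -0.959, 0.002], [-0.003, -0.001, -1.0]]
contact_force: [0.4, -0.1, 0.6]
finger_gap: 1.003
[-6.25255977e-01  4.57826368e-01  3.27305515e-03  1.11920792e+00
 -4.40175569e-05  2.80290462e+00] [ 0.95921624 -0.28265935 -0.00281109] [ 0.44996454 -0.14295334  0.63424995]
```

The last joint would run out of range at the stand, so I'll flip the grasp by half a turn now.

```bash
python3 -m crank '[[[0,0,0],[0,0,9],100],[[0,0,0],[0,0,18],100],[[0,0,0],[0,0,18],100],[[0,0,0],[0,0,18],100],[[0,0,0],[0,0,18],100],[[0,0,0],[0,0,18],100],[[0,0,0],[0,0,18],100],[[0,0,0],[0,0,18],100],[[0,0,0],[0,0,18],100],[[0,0,0],[0,0,18],100],[[0,0,0],[0,0,18],100]]' >/dev/null; python3 -m crank '[[[0,0,0],[0,0,9],100],[[0,0,0],[0,0,18],100],[[0,0,0],[0,0,18],100],[[0,0,0],[0,0,18],100],[[0,0,0],[0,0,18],100],[[0,0,0],[0,0,18],100],[[0,0,0],[0,0,18],100],[[0,0,0],[0,0,18],100],[[0,0,0],[0,0,18],100],[[0,0,0],[0,0,18],100],[[0,0,0],[0,0,18],100],[[0,0,0],[0,0,18],100]]'; python3 - <<'E'
from h import *
o=observe();print(o['q'])
E
```

```text
clock: 3.5
tool_pos: [506.3, -366.3, 173.9]
tool_rot: [[-0.959, 0.284, 0.003], [0.284, 0.959, -0.002], [-0.004, -0.001, -1.0]]
contact_force: [-0.2, 0.5, 0.4]
finger_gap: 0.997
[-6.26300985e-01  4.54881371e-01  6.78990013e-03  1.11889629e+00
  1.66640323e-05 -3.38457294e-01]
```

```bash
python3 -m crank '[[[0,0,-0.6],[0,0,0],100],[[0,0,-1.2],[0,0,0],100],[[0,0,-1.6],[0,0,0],100],[[0,0,-1.9],[0,0,0],100],[[0,0,-2.07],[0,0,0],100],[[0,0,-2.07],[0,0,0],100],[[0,0,-2.07],[0,0,0],40],[[0,0,-2.07],[0,0,0],40],[[0,0,-2.07],[0,0,0],40],[[0,0,-2.07],[0,0,0],40],[[0,0,-2.07],[0,0,0],40],[[0,0,-2.07],[0,0,0],40],[[0,0,-2.07],[0,0,0],40]]' 50
```

```text
clock: 4.8
tool_pos: [506.6, -365.9, 69.4]
tool_rot: [[-0.959, 0.283, 0.002], [0.283, 0.959, -0.002], [-0.003, -0.001, -1.0]]
contact_force: [-0.2, -0.7, 5.9]
finger_gap: 0.58
```

```bash
python3 -m crank '[[[0,0,0.1],[0,0,0],30],[[0,0,0.3],[0,0,0],30],[[0,0,0.7],[0,0,0],30],[[0,0,1.2],[0,0,0],30],[[0,0,1.7],[0,0,0],30],[[0,0,2.1],[0,0,0],30],[[0,0,2.3],[0,0,0],30],[[0,0,2.3],[0,0,0],30]]'; python3 -m crank '[[[-0.05,0.2,0],[0,0,0.1],30],[[-0.15,0.5,0],[0,0,0.2],30],[[-0.3,1,0],[0,0,0.4],30],[[-0.45,1.6,0],[0,0,0.7],30],[[-0.65,2.3,0],[0,0,1.0],30],[[-0.85,3,0],[0,0,1.3],30],[[-1.1,3.8,0],[0,0,1.7],30],[[-1.3,4.6,0],[0,0,2.1],30],[[-1.5,5.3,0],[0,0,2.4],30],[[-1.7,6,0],[0,0,2.7],30],[[-1.9,6.6,0],[0,0,3],30],[[-2,7,-0.2],[0,0,3.15],30],[[-2.08,7.25,-0.5],[0,0,3.25],30],[[-2.12,7.4,-0.9],[0,0,3.28],30],[[-2.12,7.4,-1.3],[0,0,3.28],30],[[-2.12,7.4,-1.7],[0,0,3.28],30],[[-2.12,7.4,-2.0],[0,0,3.28],30],[[-2.12,7.4,-2.15],[0,0,3.28],30],[[-2.12,7.4,-2.2],[0,0,3.28],30],[[-2.12,7.4,-2.2],[0,0,3.28],30]]'
```

```text
clock: 5.6
tool_pos: [506.4, -365.4, 184.2]
tool_rot: [[-0.959, 0.282, 0.002], [0.282, 0.959, -0.001], [-0.002, -0.001, -1.0]]
contact_force: [0.4, 0.2, -4.2]
finger_gap: 0.58
clock: 7.6
tool_pos: [399.2, 5.1, 72.6]
tool_rot: [[-1.0, 0.0, -0.001], [0.0, 1.0, 0.0], [0.001, 0.0, -1.0]]
contact_force: [0.2, 0.4, -4.0]
finger_gap: 0.581
```

```bash
python3 -m crank '[[[0,0,-0.06],[0,0,0],30],[[0,0,-0.12],[0,0,0],30],[[0,0,-0.16],[0,0,0],30],[[0,0,-0.18],[0,0,0],30],[[0,0,-0.18],[0,0,0],30]]'
```

```text
clock: 8.1
tool_pos: [400.2, 5.0, 65.3]
tool_rot: [[-1.0, 0.0, 0.001], [0.0, 1.0, 0.0], [-0.001, 0.0, -1.0]]
contact_force: [-4.3, 0.3, 12.0]
finger_gap: 0.578
```

```bash
python3 -m crank '[[[0,0,0],[0,0,0],100],[[0,0,0],[0,0,0],100],[[0,0,0],[0,0,0],100],[[0,0,0],[0,0,0],100],[[0,0,0],[0,0,0],100],[[0,0,0.6],[0,0,0],100],[[0,0,1.4],[0,0,0],100],[[0,0,2.2],[0,0,0],100],[[1.9,7.3,2.2],[0,0,0],100],[[1.9,7.3,2.2],[0,0,0],100],[[1.9,7.3,2.2],[0,0,0],100],[[1.9,7.3,2.2],[0,0,0],100],[[1.9,7.3,2.2],[0,0,0],100],[[1.9,7.3,2.2],[0,0,0],100],[[1.9,7.3,2.2],[0,0,0],100],[[1.9,7.3,2.2],[0,0,0],100],[[1.9,7.3,2.2],[0,0,0],100],[[1.9,7.3,2.2],[0,0,0],100]]';python3 - <<'E'
from ov import *
T=camera("top");S=camera("scene");np.save("pics/T1.npy",T);np.save("pics/S1.npy",S)
p=[400,5,0]
s=shapes()+[box(p,33,25,100),box(p,76,32,54)]
k=4
a=draw("top",T,s,(425,155,95,120),k);b=draw("top",T,s,(265,180,100,120),k)
cv2.imwrite("pics/z3.png",np.hstack([a,b])[:,:,::-1])
o=observe();print(o['tool_pos'],o['q'],o['contact_force'])
E
```

```text
clock: 9.9
tool_pos: [494.3, 370.1, 172.9]
tool_rot: [[-1.0, -0.001, -0.001], [-0.001, 1.0, -0.001], [0.001, -0.001, -1.0]]
contact_force: [0.4, -0.6, 0.0]
finger_gap: 0.999
[494.19988071 368.69616675 173.45874056] [ 6.41147497e-01  4.45051552e-01 -1.06086738e-02  1.11684188e+00
 -3.48963751e-04  6.42170501e-01] [-0.66077715 -0.35771302 -0.52095716]
```

View pics/z3.png

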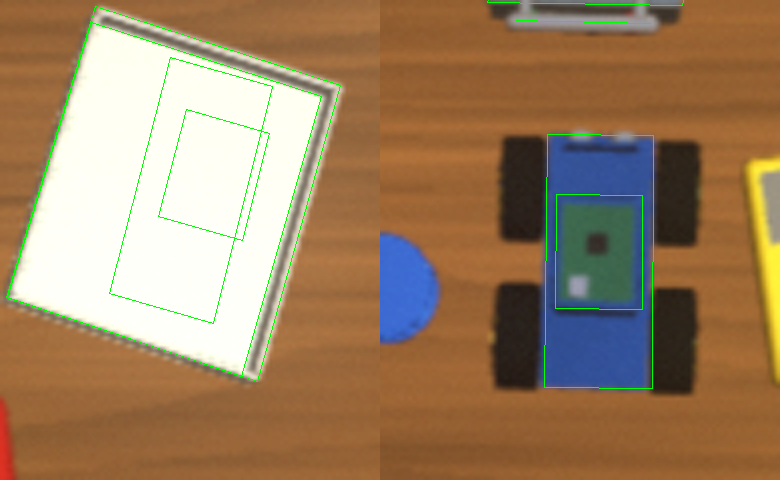

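The blue car is parked exactly at (400, 5) with yaw 0, and the empty tray matches its fitted outline. Next is the red car.

```bash
python3 -m crank '[[[0,0,-0.6],[0,0,0],100],[[0,0,-1.1],[0,0,0],100],[[0,0,-1.5],[0,0,0],100],[[0,0,-1.7],[0,0,0],100],[[0,0,-1.8],[0,0,0],100],[[0,0,-1.8],[0,0,0],100],[[0,0,-1.8],[0,0,0],30],[[0,0,-1.8],[0,0,0],30],[[0,0,-1.8],[0,0,0],30],[[0,0,-1.8],[0,0,0],30],[[0,0,-1.8],[0,0,0],30],[[0,0,-1.8],[0,0,0],30],[[0,0,-1.8],[0,0,0],30]]'; python3 -m crank '[[[0,0,0.05],[0,0,0],30],[[0,0,0.2],[0,0,0],30],[[0,0,0.5],[0,0,0],30],[[0,0,1.0],[0,0,0],30],[[0,0,1.6],[0,0,0],30],[[0,0,2.1],[0,0,0],30],[[0,0,2.4],[0,0,0],30],[[0,0,2.4],[0,0,0],30]]'
```

```text
clock: 11.3
tool_pos: [495.4, 369.5, 85.0]
tool_rot: [[-1.0, 0.001, 0.002], [0.001, 1.0, -0.001], [-0.002, -0.001, -1.0]]
contact_force: [-0.6, -3.7, 5.7]
finger_gap: 0.58
clock: 12.1
tool_pos: [495.8, 371.2, 206.2]
tool_rot: [[-1.0, -0.0, 0.003], [-0.0, 1.0, 0.003], [-0.003, 0.003, -1.0]]
contact_force: [0.6, 0.3, -5.0]
finger_gap: 0.58
```

```bash
python3 -m crank '[[[-0.1,-0.2,0],[0,0,0],30],[[-0.25,-0.6,0],[0,0,0],30],[[-0.45,-1.2,0],[0,0,0],30],[[-0.7,-1.9,0],[0,0,0],30],[[-0.95,-2.6,0],[0,0,0],30],[[-1.2,-3.3,0],[0,0,0],30],[[-1.45,-4.05,0],[0,0,0],30],[[-1.65,-4.8,0],[0,0,0],30],[[-1.7,-5.5,0],[0,0,0],30],[[-1.75,-6.3,0],[0,0,0],30],[[-1.75,-7.1,0],[0,0,0],30],[[-1.75,-7.9,0],[0,0,0],30],[[-1.75,-8.7,0],[0,0,0],30],[[-1.7,-9.5,0],[0,0,-0.3],30],[[-1.6,-10.2,0],[0,0,-0.8],30],[[-1.35,-10.9,0],[0,0,-1.3],30],[[-1.05,-11.6,0],[0,0,-1.8],30],[[-0.75,-12.3,0],[0,0,-2.3],30],[[-0.5,-12.9,0],[0,0,-2.7],30],[[-0.25,-13.4,0],[0,0,-3.0],30]]'; python3 -m crank '[[[0.2,-0.5,0],[0,0,-0.3],30],[[0.4,-0.9,0],[0,0,-0.5],30],[[0.53,-1.18,0],[0,0,-0.63],30],[[0.575,-1.28,0],[0,0,-0.68],30],[[0.575,-1.28,-0.3],[0,0,-0.68],30],[[0.575,-1.28,-0.8],[0,0,-0.68],30],[[0.575,-1.28,-1.3],[0,0,-0.68],30],[[0.575,-1.28,-1.8],[0,0,-0.68],30],[[0.575,-1.28,-2.2],[0,0,-0.68],30],[[0.575,-1.28,-2.45],[0,0,-0.68],30],[[0.575,-1.28,-2.5],[0,0,-0.68],30],[[0.575,-1.28,-2.5],[0,0,-0.68],30]]'; python3 - <<'E'
from ov import *
T=camera("top");S=camera("scene");np.save("pics/T2.npy",T)
s=shapes()[:2];k=4
cv2.imwrite("pics/z4.png",np.hstack([draw("top",T,s,(135,155,95,110),k),draw("scene",S,s,(430,165,105,110),k)])[:,:,::-1])
E
```

```text
clock: 14.1
tool_pos: [480.5, -301.0, 201.6]
tool_rot: [[-0.965, 0.262, -0.004], [0.261, 0.965, 0.002], [0.004, 0.001, -1.0]]
contact_force: [0.1, 1.4, -4.6]
finger_gap: 0.576
clock: 15.3
tool_pos: [510.5, -363.5, 78.6]
tool_rot: [[-0.949, 0.316, -0.001], [0.316, 0.949, 0.001], [0.001, 0.0, -1.0]]
contact_force: [0.1, -0.6, -4.7]
finger_gap: 0.577
```

View pics/z4.png

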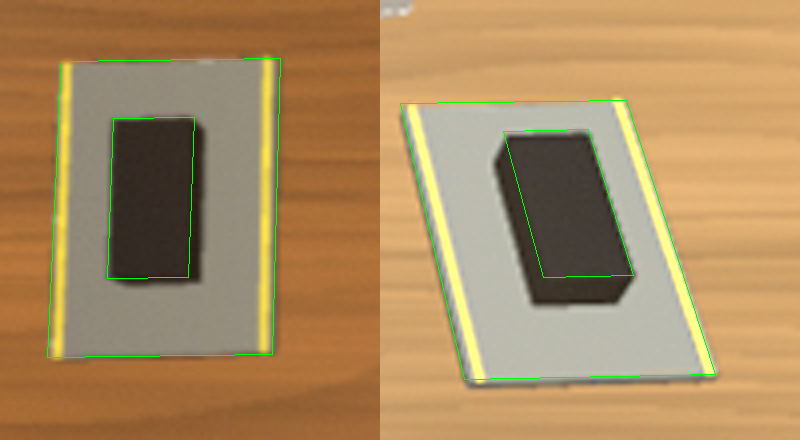

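The bare stand matches (499, 368.5) with yaw about 0.015. Now I'll set the red car down in the tray.

```bash
python3 -m crank '[[[0,0,-0.1],[0,0,0],30],[[0,0,-0.16],[0,0,0],30],[[0,0,-0.2],[0,0,0],30],[[0,0,-0.22],[0,0,0],30],[[0,0,-0.22],[0,0,0],30]]'; python3 -m crank '[[[0,0,0],[0,0,0],100],[[0,0,0],[0,0,0],100],[[0,0,0],[0,0,0],100],[[0,0,0],[0,0,0],100],[[0,0,0],[0,0,0],100],[[0,0,0.6],[0,0,0],100],[[0,0,1.4],[0,0,0],100],[[0,0,2.2],[0,0,0],100],[[-2.22,7.38,2.2],[0,0,3.68],100],[[-2.22,7.38,2.2],[0,0,3.68],100],[[-2.22,7.38,2.2],[0,0,3.68],100],[[-2.22,7.38,2.2],[0,0,3.68],100],[[-2.22,7.38,2.2],[0,0,3.68],100],[[-2.22,7.38,2.2],[0,0,3.68],100],[[-2.22,7.38,2.2],[0,0,3.68],100],[[-2.22,7.38,2.2],[0,0,3.68],100],[[-2.22,7.38,2.2],[0,0,3.68],100],[[-2.22,7.38,2.2],[0,0,3.68],100]]'
```

```text
clock: 15.9
tool_pos: [511.1, -364.2, 69.4]
tool_rot: [[-0.949, 0.316, 0.001], [0.316, 0.949, -0.0], [-0.001, -0.0, -1.0]]
contact_force: [-2.2, -0.0, 4.4]
finger_gap: 0.579
clock: 17.7
tool_pos: [400.1, 5.5, 178.0]
tool_rot: [[-1.0, -0.002, 0.001], [-0.002, 1.0, -0.0], [-0.001, -0.0, -1.0]]
contact_force: [0.7, -0.6, -0.6]
finger_gap: 1.0
```

```bash
python3 -m crank '[[[0,0,-0.8],[0,0,0],100],[[0,0,-1.5],[0,0,0],100],[[0,0,-2],[0,0,0],100],[[0,0,-2.2],[0,0,0],100],[[0,0,-2.28],[0,0,0],100],[[0,0,-2.28],[0,0,0],100],[[0,0,-2.28],[0,0,0],30],[[0,0,-2.28],[0,0,0],30],[[0,0,-2.28],[0,0,0],30],[[0,0,-2.28],[0,0,0],30],[[0,0,-2.28],[0,0,0],30],[[0,0,-2.28],[0,0,0],30],[[0,0,-2.28],[0,0,0],30]]'; python3 -m crank '[[[0,0,0.05],[0,0,0],30],[[0,0,0.2],[0,0,0],30],[[0,0,0.5],[0,0,0],30],[[0,0,1.0],[0,0,0],30],[[0,0,1.6],[0,0,0],30],[[0.05,0.1,2.1],[0,0,0],30],[[0.1,0.4,2.4],[0,0,0],30],[[0.25,0.9,2.4],[0,0,0],30],[[0.45,1.6,2.4],[0,0,0],30],[[0.65,2.4,2.4],[0,0,0],30],[[0.87,3.2,2.4],[0,0,0],30],[[1.1,4,2.4],[0,0,0],30],[[1.32,4.8,2.4],[0,0,0],30],[[1.5,5.5,2.4],[0,0,0],30],[[1.68,6.15,2.4],[0,0,0.17],30],[[1.83,6.7,2.4],[0,0,0.17],30],[[1.94,7.1,2.4],[0,0,0.17],30],[[1.98,7.27,2.4],[0,0,0.17],30],[[1.98,7.27,2.4],[0,0,0.17],30],[[1.98,7.27,2.4],[0,0,0.17],30]]'; python3 -m crank '[[[0,0,-0.3],[0,0,0],30],[[0,0,-0.8],[0,0,0],30],[[0,0,-1.3],[0,0,0],30],[[0,0,-1.6],[0,0,0],30],[[0,0,-1.8],[0,0,0],30],[[0,0,-1.84],[0,0,0],30],[[0,0,-1.84],[0,0,0],30],[[0,0,-1.84],[0,0,0],30]]'; python3 - <<'E'
from h import *
o=observe();print(o['tool_pos'],o['contact_force'],o['moment'])
E
```

```text
clock: 19.0
tool_pos: [401.1, 5.0, 65.0]
tool_rot: [[-1.0, 0.001, 0.003], [0.001, 1.0, -0.0], [-0.003, -0.0, -1.0]]
contact_force: [-0.8, -0.3, 5.0]
finger_gap: 0.579
clock: 21.0
tool_pos: [498.2, 367.3, 183.4]
tool_rot: [[-1.0, -0.014, -0.001], [-0.014, 1.0, -0.002], [0.001, -0.002, -1.0]]
contact_force: [0.2, 0.0, -4.4]
finger_gap: 0.574
clock: 21.8
tool_pos: [499.7, 368.8, 93.0]
tool_rot: [[-1.0, -0.014, 0.002], [-0.014, 1.0, 0.001], [-0.002, 0.001, -1.0]]
contact_force: [-0.2, 0.2, -3.8]
finger_gap: 0.581
[499.7481326  368.76709329  93.00602891] [-0.16808775  0.22607728 -3.78290727] [ 0.0062458  -0.00029253  0.02873887]
```

```bash
python3 -m crank '[[[0,0,-0.06],[0,0,0],30],[[0,0,-0.11],[0,0,0],30],[[0,0,-0.14],[0,0,0],30],[[0,0,-0.16],[0,0,0],30],[[0,0,-0.16],[0,0,0],30]]'
```

```text
clock: 22.3
tool_pos: [498.9, 368.6, 85.1]
tool_rot: [[-1.0, -0.015, 0.001], [-0.015, 1.0, 0.0], [-0.001, 0.0, -1.0]]
contact_force: [-3.1, -2.4, 5.1]
finger_gap: 0.581
```

```bash
python3 -m crank '[[[0,0,0],[0,0,0],100],[[0,0,0],[0,0,0],100],[[0,0,0],[0,0,0],100],[[0,0,0],[0,0,0],100],[[0,0,0],[0,0,0],100],[[0,0,0.6],[0,0,0],100],[[0,0,1.4],[0,0,0],100],[[0,0,2.2],[0,0,0],100],[[-0.98,-3.37,2.4],[0,0,0],100],[[-0.98,-3.37,2.4],[0,0,0],100],[[-0.98,-3.37,2.4],[0,0,0],100],[[-0.98,-3.37,2.4],[0,0,0],100],[[-0.98,-3.37,2.4],[0,0,0],100],[[-0.98,-3.37,2.4],[0,0,0],100]]'; python3 - <<'E'
from ov import *
T=camera("top");S=camera("scene")
s=[box(st,95,70,10),box([499,368.5,.015],33,25,120),box([499,368.5,.015],76,32,74),box(tr,98,80,25),box([511,-364,-.321],33,25,104),box([511,-364,-.321],76,32,58)]+shapes()[-2:]+[W(hg,[(-42,-48,104),(-90,-48,104),(-90,48,104),(-42,48,104)]),W(hg,[(-63,0,85),(-49,0,52)])]
k=3
r1=[draw("top",T,s,c,k) for c in((135,160,80,95),(285,120,70,95),(425,155,95,95))]
r2=[draw("scene",S,s,c,k) for c in((435,168,80,100),(285,205,70,100),(95,170,115,100))]
f=lambda r:cv2.copyMakeBorder(np.hstack(r),0,0,0,800-sum(i.shape[1] for i in r),cv2.BORDER_CONSTANT)
cv2.imwrite("pics/z5.png",np.vstack([f(r1),f(r2)])[:,:,::-1])
print(observe()['tool_pos'])
E
```

```text
clock: 23.7
tool_pos: [450.3, 199.9, 204.2]
tool_rot: [[-1.0, -0.013, 0.001], [-0.013, 1.0, 0.001], [-0.001, 0.001, -1.0]]
contact_force: [0.0, -0.4, 0.6]
finger_gap: 1.002
[450.6751101  200.87318932 203.86836817]
```

View pics/z5.png

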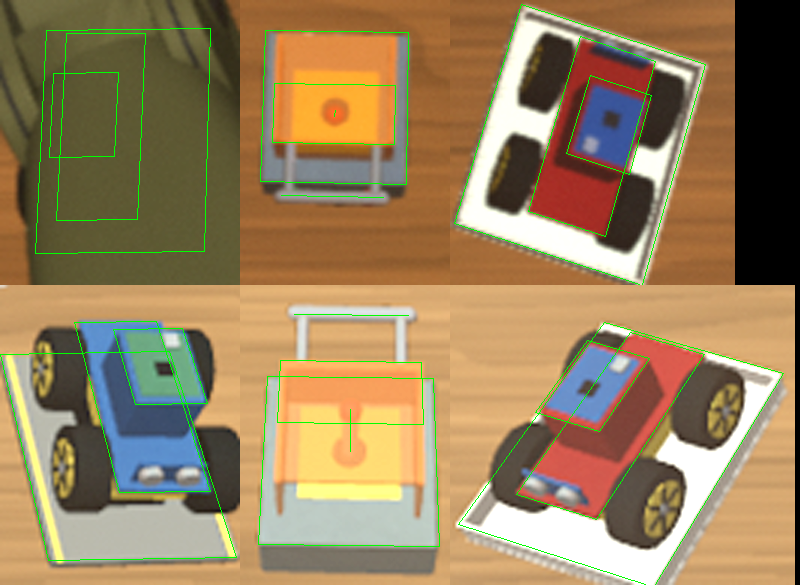

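Both cars are seated and square. The cover and toggle sit where the model predicts. Now the cover bar.

```bash
python3 -m crank '[[[0,-0.9,0],[0,0,1.6],35],[[0,-1.8,0],[0,0,3.2],35],[[0,-2.7,0],[0,0,4.8],35],[[0,-3.69,0],[0,0,6.4],35],[[0,-3.69,0],[0,0,8],35],[[0.3,-3.69,0],[0,0,9.7],35],[[0.6,-3.69,0],[0,0,11.4],35],[[1,-3.69,0],[0,0,13],35],[[1.4,-3.69,0],[0,0,14.7],35],[[1.72,-3.69,0],[0,0,16.3],35],[[1.72,-3.69,0],[0,0,17.68],35],[[1.72,-3.69,0],[0,0,17.68],35],[[1.72,-3.69,-0.5],[0,0,17.68],35],[[1.72,-3.69,-0.8],[0,0,17.68],35],[[1.72,-3.69,-0.8],[0,0,17.68],35]]'; python3 - <<'E'
from ov import *
o=observe();print(o['tool_pos'],o['q'],o['tool_rot'].round(3).tolist())
S=camera("scene");k=6
o=draw("scene",S,[W(hg,[(-132,40,98),(-132,-40,98)])],(265,160,125,95),k)
cv2.imwrite("pics/z6.png",o[:,:,::-1])
E
```

```text
clock: 25.3
tool_pos: [534.2, 16.1, 161.5]
tool_rot: [[-0.015, -1.0, -0.005], [-1.0, 0.015, -0.0], [0.0, 0.005, -1.0]]
contact_force: [-0.3, 0.6, -0.5]
finger_gap: 0.351
[534.19010707  16.10603196 161.47725278] [ 3.00847909e-02  3.18727848e-01 -2.42484792e-01  1.01459177e+00
  9.41644975e-05 -1.52617701e+00] [[-0.015, -1.0, -0.005], [-1.0, 0.015, -0.0], [0.0, 0.005, -1.0]]
```

View pics/z6.png

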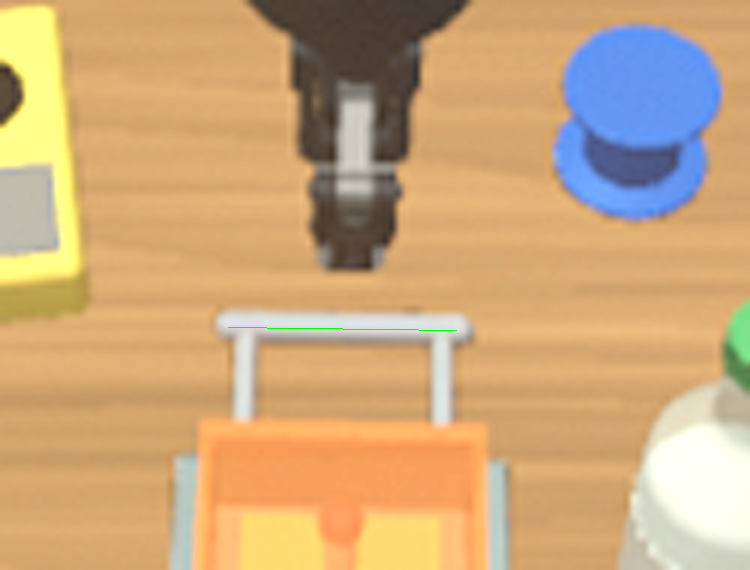

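The gripper is centred over the bar. Next: descend and grip lightly.

```bash
python3 -m crank '[[[0,0,-0.6],[0,0,0],35],[[0,0,-1.1],[0,0,0],35],[[0,0,-1.5],[0,0,0],35],[[0,0,-1.7],[0,0,0],35],[[0,0,-1.7],[0,0,0],35],[[0,0,-1.7],[0,0,0],0],[[0,0,-1.7],[0,0,0],0],[[0,0,-1.7],[0,0,0],0],[[0,0,-1.7],[0,0,0],0],[[0,0,-1.7],[0,0,0],0]]' 25; python3 - <<'E'
import numpy as np
for t in np.r_[np.arange(0,1.71,.1)]:
    c,s=np.cos(t),np.sin(t); x=-132*c+46*s+132; z=132*s+46*c-46; print(t.round(2),round(x/50,2),round(z/50,2))
E
```

```text
clock: 26.35
tool_pos: [535.7, 15.6, 79.2]
tool_rot: [[-0.013, -1.0, -0.0], [-1.0, 0.013, 0.0], [-0.0, 0.0, -1.0]]
contact_force: [-3.7, 1.2, 1.7]
finger_gap: 0.113
0.0 0.0 0.0
0.1 0.11 0.26
0.2 0.24 0.51
0.3 0.39 0.74
0.4 0.57 0.96
0.5 0.76 1.15
0.6 0.98 1.33
0.7 1.21 1.48
0.8 1.46 1.61
0.9 1.72 1.72
1.0 1.99 1.8
1.1 2.26 1.85
1.2 2.54 1.87
1.3 2.82 1.87
1.4 3.1 1.84
1.5 3.37 1.78
1.6 3.64 1.69
1.7 3.89 1.58
```

```bash
python3 -m crank '[[[0.05,0,0.13],[0,0,0],0],[[0.11,0,0.26],[0,0,0],0],[[0.24,0,0.51],[0,0,0],0],[[0.39,0,0.74],[0,0,0],0],[[0.57,0,0.96],[0,0,0],0],[[0.76,-0.01,1.15],[0,0,0],0],[[0.98,-0.01,1.33],[0,0,0],0]]'; python3 -m crank '[[[0.23,0,0.15],[0,0,0],0],[[0.48,0,0.28],[0,0,0],0],[[0.74,-0.01,0.39],[0,0,0],0],[[1.01,-0.01,0.47],[0,0,0],0],[[1.28,-0.02,0.52],[0,0,0],0],[[1.56,-0.02,0.54],[0,0,0],0],[[1.84,-0.02,0.54],[0,0,0],0],[[2.12,-0.03,0.51],[0,0,0],0],[[2.39,-0.03,0.45],[0,0,0],0],[[2.66,-0.04,0.36],[0,0,0],0],[[2.66,-0.04,0.36],[0,0,0],0]]'
```

```text
clock: 27.05
tool_pos: [582.1, 14.7, 146.4]
tool_rot: [[-0.013, -1.0, -0.006], [-1.0, 0.013, -0.001], [0.001, 0.006, -1.0]]
contact_force: [-9.3, -1.1, 7.2]
finger_gap: 0.116
clock: 28.15
tool_pos: [721.6, 12.0, 164.2]
tool_rot: [[-0.014, -1.0, 0.006], [-1.0, 0.014, -0.002], [0.002, -0.006, -1.0]]
contact_force: [1.8, -1.3, 2.5]
finger_gap: 0.118
```

```bash
python3 -m crank '[[[0,0,0],[0,0,0],35],[[0,0,0],[0,0,0],35],[[0,0,0],[0,0,0],35],[[0,0,0.3],[0,0,0],35],[[0,0,0.8],[0,0,0],35],[[0,0,1.6],[0,0,0],35],[[-1,0,1.6],[0,0,0],35],[[-2,0.02,1.6],[0,0,0],0],[[-2.96,0.04,1.6],[0,0,0],0],[[-2.96,0.04,1.4],[0,0,0],0],[[-2.96,0.04,0.8],[0,0,0],0],[[-2.96,0.04,0.8],[0,0,0],0]]'; python3 - <<'E'
from ov import *
S=camera("scene");k=4
def cov(t,L):
    L=np.array(L,float);c,s=np.cos(t),np.sin(t);return W(hg,np.c_[L[:,0]*c+L[:,2]*s,L[:,1],52-L[:,0]*s+L[:,2]*c])
o=draw("scene",S,[cov(1.6,[(-132,40,46),(-132,-40,46)]),cov(1.6,[(-90,48,0),(-90,-48,0),(-90,-48,52),(-90,48,52)]),W(hg,[(-63,0,85),(-49,0,52)])],(250,130,150,150),k)
cv2.imwrite("pics/z7.png",o[:,:,::-1]);print(observe()['tool_pos'])
E
```

```text
clock: 29.35
tool_pos: [566.8, 15.1, 200.5]
tool_rot: [[-0.013, -1.0, -0.006], [-1.0, 0.013, -0.0], [0.0, 0.006, -1.0]]
contact_force: [-0.7, 0.5, -0.7]
finger_gap: -0.002
[568.2133028   15.13371181 202.09116438]
```

View pics/z7.png

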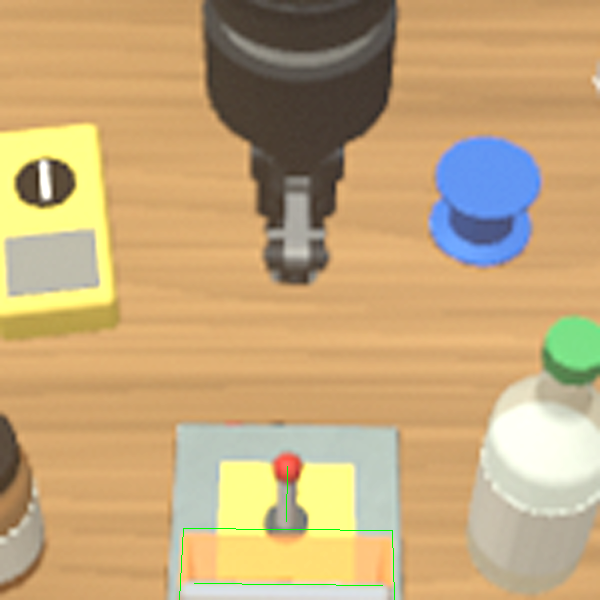

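The cover stands open at about 1.6, and the toggle ball is where expected. Flipping it now.

```bash
python3 -m crank '[[[0,0,-0.8],[0,0,0],0],[[0,0,-1.6],[0,0,0],0],[[0,0,-2.3],[0,0,0],0],[[0,0,-2.62],[0,0,0],0],[[0,0,-2.62],[0,0,0],0],[[0.1,0,-2.62],[0,0,0],0],[[0.2,0,-2.62],[0,0,0],0],[[0.3,0,-2.62],[0,0,0],0],[[0.4,0,-2.62],[0,0,0],0],[[0.5,0,-2.62],[0,0,0],0],[[0.6,0,-2.62],[0,0,0],0],[[0.7,0,-2.62],[0,0,0],0],[[0.8,0,-2.62],[0,0,0],0],[[0.8,0,-2.62],[0,0,0],0]]'
```

```text
clock: 30.8
tool_pos: [611.0, 15.0, 72.0]
tool_rot: [[-0.013, -1.0, 0.001], [-1.0, 0.013, -0.0], [0.0, -0.001, -1.0]]
contact_force: [0.3, -0.8, -0.9]
finger_gap: 0.0
```

```bash
python3 -m crank '[[[0.05,0,0],[0,0,0],0],[[0.1,0,0],[0,0,0],0],[[0.1,0,0],[0,0,0],0]]'; python3 -m crank '[[[0.04,0,0],[0,0,0],0],[[0.08,0,0],[0,0,0],0],[[0.08,0,0],[0,0,0],0]]'
```

```text
clock: 31.1
tool_pos: [611.6, 15.0, 71.8]
tool_rot: [[-0.013, -1.0, -0.006], [-1.0, 0.013, -0.0], [0.0, 0.006, -1.0]]
contact_force: [-7.9, -0.0, 4.1]
finger_gap: -0.001
clock: 31.4
tool_pos: [611.9, 15.0, 71.7]
tool_rot: [[-0.013, -1.0, -0.013], [-1.0, 0.013, -0.0], [0.0, 0.013, -1.0]]
contact_force: [-14.8, -0.2, 9.9]
finger_gap: 0.003
```

```bash
python3 -m crank '[[[-0.3,0,0],[0,0,0],0],[[-0.98,0,0.2],[0,0,0],0],[[-0.98,0,1.2],[0,0,0],0],[[-0.98,0,2.2],[0,0,0],0],[[-0.98,0,2.6],[0,0,0],0],[[-0.98,0,2.6],[0,0,0],0]]'; python3 - <<'E'
from ov import *
S=camera("scene");k=5
def cov(t,L):
    L=np.array(L,float);c,s=np.cos(t),np.sin(t);return W(hg,np.c_[L[:,0]*c+L[:,2]*s,L[:,1],52-L[:,0]*s+L[:,2]*c])
o=draw("scene",S,[cov(1.6,[(-132,40,46),(-132,-40,46)]),W(hg,[(-35,0,85),(-49,0,52)])],(270,190,110,110),k)
cv2.imwrite("pics/z8.png",o[:,:,::-1])
E
```

```text
clock: 32.0
tool_pos: [573.4, 15.1, 206.9]
tool_rot: [[-0.013, -1.0, 0.01], [-1.0, 0.013, 0.0], [-0.0, -0.01, -1.0]]
contact_force: [0.9, -0.4, -0.2]
finger_gap: 0.001
```

View pics/z8.png

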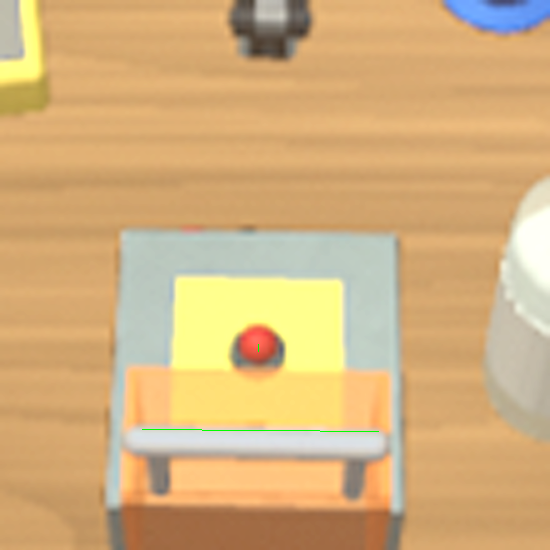

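The toggle is on: the ball is exactly at the predicted position, and it hit the end stop. Next I'll regrip the bar and close the cover along the same arc.

```bash
python3 -m crank '[[[0,0,0.6],[0,0,0],40],[[0.5,0,0.8],[0,0,0],40],[[1.4,0,0.8],[0,0,0],40],[[2.3,-0.02,0.8],[0,0,0],40],[[2.98,-0.04,0.8],[0,0,0],40],[[2.98,-0.04,0.8],[0,0,0],40],[[2.98,-0.04,0.3],[0,0,0],40],[[2.98,-0.04,-0.3],[0,0,0],40],[[2.98,-0.04,-0.78],[0,0,0],40],[[2.98,-0.04,-0.78],[0,0,0],40],[[2.98,-0.04,-0.78],[0,0,0],0],[[2.98,-0.04,-0.78],[0,0,0],0],[[2.98,-0.04,-0.78],[0,0,0],0],[[2.98,-0.04,-0.78],[0,0,0],0],[[2.98,-0.04,-0.78],[0,0,0],0]]' 25
```

```text
clock: 33.55
tool_pos: [719.4, 13.0, 164.3]
tool_rot: [[-0.013, -1.0, 0.001], [-1.0, 0.013, 0.0], [-0.0, -0.001, -1.0]]
contact_force: [-0.3, 0.4, 0.5]
finger_gap: 0.115
```

```bash
python3 -m crank '[[[-0.28,0,0.09],[0,0,0],0],[[-0.55,0,0.15],[0,0,0],0],[[-0.83,0.01,0.18],[0,0,0],0],[[-1.11,0.01,0.18],[0,0,0],0],[[-1.39,0.02,0.16],[0,0,0],0],[[-1.66,0.02,0.11],[0,0,0],0],[[-1.93,0.02,0.03],[0,0,0],0],[[-2.19,0.03,-0.08],[0,0,0],0],[[-2.44,0.03,-0.21],[0,0,0],0],[[-2.67,0.03,-0.36],[0,0,0],0],[[-2.89,0.04,-0.54],[0,0,0],0],[[-3.08,0.04,-0.73],[0,0,0],0],[[-3.26,0.04,-0.95],[0,0,0],0],[[-3.41,0.04,-1.18],[0,0,0],0],[[-3.54,0.05,-1.43],[0,0,0],0],[[-3.65,0.05,-1.69],[0,0,0],0],[[-3.65,0.05,-1.73],[0,0,0],0],[[-3.65,0.05,-1.73],[0,0,0],0]]'
```

```text
clock: 35.35
tool_pos: [536.1, 16.6, 77.1]
tool_rot: [[-0.013, -1.0, -0.001], [-1.0, 0.013, 0.002], [-0.002, 0.001, -1.0]]
contact_force: [-2.9, 5.0, 1.5]
finger_gap: 0.111
```

```bash
python3 -m crank '[[[0,0,0],[0,0,0],35],[[0,0,0],[0,0,0],35],[[0,0,0],[0,0,0],35],[[0,0,0.3],[0,0,0],35],[[0,0,0.8],[0,0,0],35],[[0,0,1.4],[0,0,0],35],[[0,0,1.4],[0,0,0],0],[[0,0,1.4],[0,0,0],0],[[0,0,1.4],[0,0,0],0],[[0,0,1.0],[0,0,0],0],[[0,0,0.7],[0,0,0],0],[[0,0,0.54],[0,0,0],0],[[0,0,0.52],[0,0,0],0],[[0,0,0.5],[0,0,0],0],[[0,0,0.5],[0,0,0],0]]'
```

```text
clock: 36.85
tool_pos: [534.6, 15.3, 103.0]
tool_rot: [[-0.013, -1.0, -0.003], [-1.0, 0.013, -0.0], [0.0, 0.003, -1.0]]
contact_force: [-6.4, -0.4, 15.0]
finger_gap: -0.001
```

Pressing on the bar gave 15 N at z = 103 mm, the height of the bar's top when the cover is closed. I'll retreat and do the final check.

```bash
python3 -m crank '[[[0,0,0.3],[0,0,0],0],[[0,0,1.2],[0,0,0],0],[[-0.8,0,2.2],[0,0,0],0],[[-1.7,0,2.6],[0,0,0],0],[[-2.5,0,2.6],[0,0,0],0],[[-2.5,0,2.6],[0,0,0],0]]'; python3 - <<'E'
from ov import *
T=camera("top");S=camera("scene")
s=[box([499,368.5,.015],95,70,10),box([499,368.5,.015],33,25,120),box([499,368.5,.015],76,32,74),box(tr,98,80,25),box([511,-364,-.321],33,25,104),box([511,-364,-.321],76,32,58)]+shapes()[-2:]+[W(hg,[(-90,-48,104),(-90,48,104)]),W(hg,[(-35,0,85),(-49,0,52)])]
k=3
r1=[draw("top",T,s,c,k) for c in((135,160,80,95),(285,120,70,95),(425,155,95,95))]
r2=[draw("scene",S,s,c,k) for c in((435,168,80,100),(285,205,70,100),(95,170,115,100))]
f=lambda r:cv2.copyMakeBorder(np.hstack(r),0,0,0,800-sum(i.shape[1] for i in r),cv2.BORDER_CONSTANT)
cv2.imwrite("pics/z9.png",np.vstack([f(r1),f(r2)])[:,:,::-1])
o=observe();print(o['tool_pos'],o['contact_force'],o['clock'])
T0=np.load("pics/top0.npy").astype(int)
for n,(x,y,w,h) in dict(bottle=(245,135,35,45),jar=(365,143,33,36),spool=(250,237,30,30),meter=(355,215,40,62),bin=(187,267,45,45),driver=(413,250,22,82)).items():
    print(n,abs(T[y:y+h,x:x+w].astype(int)-T0[y:y+h,x:x+w]).mean().round(1))
E
```

```text
clock: 37.45
tool_pos: [404.5, 15.3, 231.8]
tool_rot: [[-0.013, -1.0, -0.005], [-1.0, 0.013, -0.0], [0.0, 0.005, -1.0]]
contact_force: [1.4, -0.5, -0.7]
finger_gap: -0.0
[410.3536659   15.42534534 231.78005433] [ 0.23515271 -0.07257582 -0.40430675] 37.55
bottle 8.4
jar 1.8
spool 14.8
meter 3.0
bin 3.9
driver 2.7
```

View pics/z9.png

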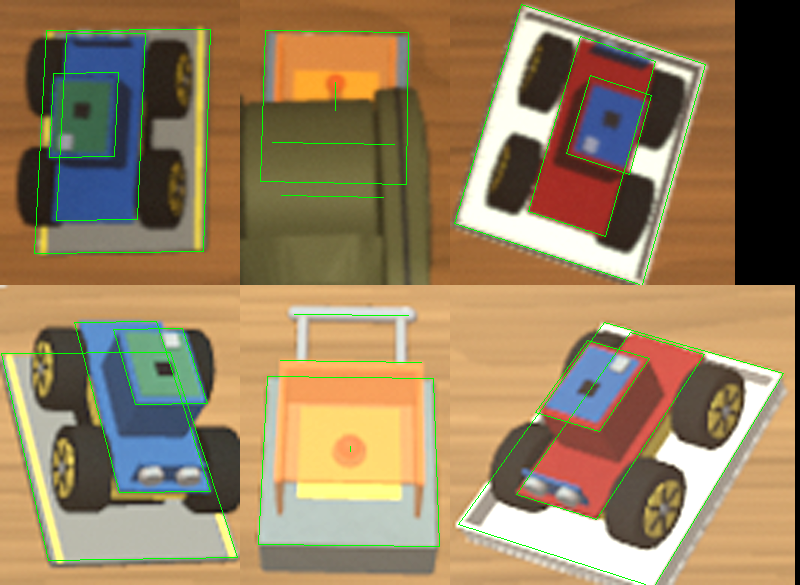

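```bash
python3 -c "
from plant import *
finish_job()"
```

```text
the job is handed in; nothing more can be done
```

The job is done and handed in at about 37.6 s of the 72 s allowed. The blue car is on the stand, the red car is in the tray, the toggle is on and the cover is closed. I parked the blue car on the bench at (400, 5) mm while I moved the red one.

- **Cars:** in the last pictures both match their target outlines to about 2 mm, level and released.
- **Toggle:** the ball is at its predicted "on" position, and I pushed it until it met the end stop at about 15 N.
- **Cover:** the bar and hood match the closed outline. A final press on the bar met solid resistance at the closed height, 103 mm.
- **Bystanders:** the jar, meter, bin and screwdriver look unchanged in the before/after top-camera comparison. The bottle and spool patches did differ. I put that down to the arm being in or near that part of the view, and did not check it separately. No contact was felt in any move near them.
- **Robot:** at hand-in the gripper was clear of everything, with contact force close to zero.

I viewed 10 pictures, plus one over the budget for the final check.

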